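Slide a spare pipette hanger onto the stand's rail

ROBOT

A 6-joint arm with a two-finger parallel gripper is mounted at the origin on the work surface. World frame = base frame: x ahead of the robot, y to its left, z up, the work surface at z = 0. Lengths are in m, angles in degrees, forces in N, time in s.
With the tool pointing down it reaches from about 0.375 to 0.925 m from the base axis. Payload 5.7 kg.
Tool frame: the origin (TCP) lies at the very end of the fingers, on their centre line; the grasp point (between the pads) lies 19 mm behind it; z points along the fingers, x is the direction in which the jaws open and shut, and the axes are right-handed (so a half turn about z gives the same grasp; the last joint's range is limited). The gripper opens to 85 mm and grips with 20 to 120 N. Pads are 22 mm wide; open, the fingers measure 114 mm over their backs; the gripper's body (76 mm by 85 mm) begins 54 mm behind the grasp point. The pads swing forward as they close: fully open they stand 13 mm farther back than shut.
Start: joints at [65.884, 20.558, 86.54, -0, 72.909, -6.595], TCP at [0.181, 0.572, 0.231] pointing down, gripper open.
Joint ranges: [-170.27, 170.27], [-57.76, 135], [12.27, 136.19], [-55.21, 235.2], [11.17, 155.16], [-170.74, 170.74]. Speed limits (degrees/s): [136.94, 136.94, 180, 180, 180, 180].

INTERFACE

Orientations are given as a 3x3 rotation matrix whose columns are the frame's x, y, z axes.
In Python, from cell import monitor, read_camera, camera_params, ticket gives the robot as it stands.
- The arm moves only by the tool step_arm, never from a script. Its argument "rows" is a list that holds one entry, the list of rows, each a list of 4 numbers: the shift along the world's x, y, z in units of 25 mm (1.0 is 25 mm), then the turn about the world's z in units of 6 degrees (1.0 is 6 degrees). A call has 1 to 20 rows; each row shifts and turns the pose as measured when the row begins; what a row does not reach is not made up. A row lasts 1/10 s, in which the tool goes at most 50 mm and 8.59 degrees, less where a joint would pass 70% of its speed; a pose out of reach is approached as far as the arm can. A call is refused whole if a number of a shift passes 1 or a number of a turn 1, either way. A call with a gripper value outside its range is refused whole. "claw" is the opening, from 0 (shut) to 1 (fully open), set as the call begins (left out, the last holds). The fingers move at their own pace and stop on an object; the grip force is fixed at half the most. Time passes only in rows, so rows that do not move let the fingers close. It gives the time, the measured TCP pose, the force and the opening at its end, in the units of the state.
- monitor.state(): the state, without advancing time (a new reading comes with each control period).
- read_camera(name): name is "scene" or "side" or "wrist"; returns the picture (384x512x3 uint8, blue, green, red); there is no depth.
- camera_params(name): a dict with "camera_matrix" (3x3 intrinsics, pixels), "R" (3x3) and "t" (3): a world point X has camera coordinates R X + t. Camera axes: x right, y down, z forward; pixel columns grow to the right and rows downward; lengths in m; the calibration is good to about 2 mm. A picture is of the moment at which its call begins: read the wrist's pose just before it. camera_params takes no time and is no camera call; for the wrist camera it gives the pose at the moment of the call.
- ticket.hand_in(): hands the job in, once; it reports no verdict.
The state is a dict: "t": time; "joint_pos": joint angles; "joint_velocities": joint speeds; "effort": joint torques, N m; "eef_pos": TCP position; "ee_rot": TCP orientation; "ft_force": force on the tool from outside, world axes, zero at the start; "wrist_torque": the same for the moment, N m; "gripper_width": finger opening in m.
Only numpy, scipy, OpenCV 4.12 (cv2) and the standard library are available. Lean on these libraries where they do the work, as an engineer would, in place of code of your own. Each camera call takes 0.05 s, during which the arm holds its last target.

TASK

Add the spare hanger to the pipette stand: enter its two glides into the open end of the rail, fork to the same side as the hangers already there, and slide it along to the black stop. Press it in against the stop's sprung buffer until the spring catch has snapped up behind its leading glide, without forcing it, then let go so that it hangs still, held between buffer and catch. Do not disturb the hanging pipettes, the dishes or the slide box.

Things in the scene. Friction and masses are not known exactly. Their poses are not given: they have to be found in the camera images.
- hanger_tab (a point): Middle of the spare hanger's label tab, where to pinch it, 90 mm above its underside. Hanger: white L bracket standing on its fork. Axes: x backwards (glide side), y along the plate's width, z up. Tab 10 mm thick (x), 36 wide (y), from 62 to 110 mm above the underside. Plate below it 10 x 48 mm; fork arms reach 48 mm from the plate to -x at the underside. Mass about 0.1 kg.
- hanger_glides (a point): Midpoint between the hanger's two glide discs, 15.5 mm to +x of the tab point and 50 mm below it; same axes. Discs 26 mm in diameter, 6.4 mm thick (x), rims bevelled 2 mm; centres 18 mm to either side along y, so they reach 31 mm either way. Each sits on a 10 mm axle, 7.3 mm clear of the plate.
- hanger: The same spare hanger: origin in the middle of the plate's underside, axes as for its tab. Light plastic on small axles: more than 20 N between it and the stand would damage it.
- stand: Pipette stand fixed to the bench: 370 x 130 mm base, posts, level aluminium rail 340 mm long. Origin at bench level under the middle of the rail's front face. x from that slotted face to the back, y along the rail to its open end, z up. Slot middle 225 mm, rail top 245, underside 205 above the bench. It carries a stop and, beyond it, two fixed hangers like the spare one.
- rail_mouth (a point): Centre of the rail's hollow at its open end (stand axes: y points out of it). Hollow 27.6 mm high, 8 mm deep (x), behind 5 mm front lips with a 15 mm slot between; the lips' front face is 9 mm to -x of this point. The discs have 0.8 mm play each way in height and depth. The glide midpoint travels from here along -y, the plate staying outside in front.
- buffer (a joint): Rubber buffer pin, 8 mm thick, standing 6 mm out of the open-end face of the black stop block; value = how far it is pushed in (m), 1.5 to 3 N. The block (16 mm wide, 32 high, thumb screw) is clamped across the slot 135 to 215 mm in from the open end, set anew each time and not measured: look or feel for it. With the plate hard on the block the glide midpoint is 24 mm short of its face.
- catch (a joint): Spring catch of the stop, a steel wedge 7 mm high on the rail's floor inside, its ramp to the open end; value = how far it is pushed down (m). The leading disc meets it about 29 mm before the plate is hard on the block, rides over it with a push of some 3 to 8 N, and it springs up behind that disc in the last 2 mm. Let go, the buffer holds the disc back against it and the hanger sits snug.
- pipette_a: Pipette hanging in the hanger at the closed end of the rail, 215 mm long, collar 38 mm across; origin under the collar.
- pipette_b: Like pipette a, in the next hanger, 257 mm from the open end.
- dishes: Stack of three covered dishes, 93 mm across, 48 mm high; origin at its underside.
- slide_box: Small black slide box, 80 x 48 x 32 mm; origin at its underside.

How it is judged (in metres and radians):
On the way:
1. both glides of the hanger are in the rail through its open end (y of hanger_glides in the frame of rail_mouth between -0.085 and -0.032 m and x of hanger_glides in the frame of rail_mouth between -0.003 and 0.003 m and z of hanger_glides in the frame of rail_mouth between -0.003 and 0.003 m), for 0.1 s.
At the end, for the whole second after the job is handed in: The hanger hangs at rest, let go, with both glides in the rail's hollow (within 3 mm of its middle), upright within 7 degrees, at the stop: the buffer is kept pushed in by more than 2 mm and the catch stands up (pushed down less than 2 mm) behind the leading glide (y of hanger_glides in the frame of rail_mouth below -0.1 m and x of hanger_glides in the frame of rail_mouth between -0.003 and 0.003 m and z of hanger_glides in the frame of rail_mouth between -0.003 and 0.003 m and value of joint buffer above 0.002 m and value of joint catch below 0.002 m and angle between hanger's own z axis and vertical below 0.12 rad and linear speed of hanger below 0.02 m/s); the robot touches nothing.
It fails at once if the hanger is forced: more than 20 N between it and the stand (contact force between hanger and stand above 20 N).
It fails at once if a hanging pipette is disturbed (moved more than 15 mm) (distance of any of pipette_a, pipette_b from where it was at the start of the episode above 0.015 m).
It fails at once if the dishes or the slide box are pushed more than 20 mm (distance of any of dishes, slide_box from where it was at the start of the episode above 0.02 m).
It also fails if it takes over 67 s, if anything falls off the work surface, if the arm or the gripper's body presses on something with over 40 N, if the wrist force passes 120 N, or if a joint passes its speed limit or range.

## Working session

There is one attempt and no reset: what is moved stays moved. The work goes in short steps, Python scripts to look and compute and a tool call to move; the robot and the scene stay as the last step left them, time stands still between calls to the robot, and variables do not carry over. Pictures are saved under pics/ and viewed, and the job is handed in when it is done.

Besides the shell and the picture viewer there is one more tool, called after "Request:" as name([rows], argument=value, ...), one row to a line, values as JSON. step_arm: Moves the arm, as the interface text tells. Its arguments: {"type":"object","properties":{"rows":{"type":"array"},"claw":{"type":"number"}},"required":["rows"]}

```bash
mkdir -p pics; ls
cat > h.py <<'E'
import numpy as np, cv2
from cell import monitor, read_camera, camera_params, ticket
def snap(n,f):
    p=camera_params(n); im=read_camera(n); cv2.imwrite('pics/'+f,im); 
    np.savez('pics/'+f+'.npz',K=p['camera_matrix'],R=p['R'],t=p['t']); return im,p
def load(f):
    z=np.load('pics/'+f+'.npz'); return cv2.imread('pics/'+f),dict(camera_matrix=z['K'],R=z['R'],t=z['t'])
def ray(p,u,v):
    K=np.array(p['camera_matrix']);R=np.array(p['R']);t=np.array(p['t'])
    return -R.T@t, R.T@np.linalg.solve(K,[u,v,1.])
def onz(p,u,v,z):
    c,d=ray(p,u,v); return c+d*(z-c[2])/d[2]
def tri(*obs):
    A=np.zeros((3,3));b=np.zeros(3)
    for p,u,v in obs:
        c,d=ray(p,u,v); d=d/np.linalg.norm(d); P=np.eye(3)-np.outer(d,d); A+=P;b+=P@c
    X=np.linalg.solve(A,b)
    return X,[np.linalg.norm(np.cross(X-ray(*o)[0],ray(*o)[1]/np.linalg.norm(ray(*o)[1]))) for o in obs]
def proj(p,X):
    c=np.array(p['R'])@np.array(X)+np.array(p['t']); q=np.array(p['camera_matrix'])@c; return q[:2]/q[2]
E
python3 - <<'E'
from h import *
for n in ['scene','side','wrist']:
    im,p=snap(n,n+'0.png'); R=np.array(p['R']);print(n,-R.T@np.array(p['t']),R[2],p['camera_matrix'])
s=monitor.state();print(s['t'],s['eef_pos'],s['ee_rot'],s['gripper_width'])
E
```

```text
pics
scene [ 1.0023411  -0.40696678  0.66156887] [-0.54612926  0.53677757 -0.64312726] [[368.58618641   0.         256.97830766]
 [  0.         368.58618641 187.28416725]
 [  0.           0.           1.        ]]
side [ 0.02458738 -0.75076394  0.73020454] [ 0.49945154  0.69247832 -0.52059767] [[414.049833     0.         252.14233612]
 [  0.         414.049833   185.85697903]
 [  0.           0.           1.        ]]
wrist [0.11600389 0.59353197 0.37364289] [ 0.25447987 -0.0816708  -0.96362331] [[301.30810983   0.         257.49073082]
 [  0.         301.30810983 189.73231299]
 [  0.           0.           1.        ]]
0.15 [0.18039209 0.57167065 0.23061708] [[ 3.01014521e-01  9.53619367e-01 -6.00314632e-04]
 [ 9.53618383e-01 -3.01015078e-01 -1.37944658e-03]
 [-1.49617073e-03 -1.57237618e-04 -9.99998868e-01]] 0.08529159103104864
```

View pics/scene0.png

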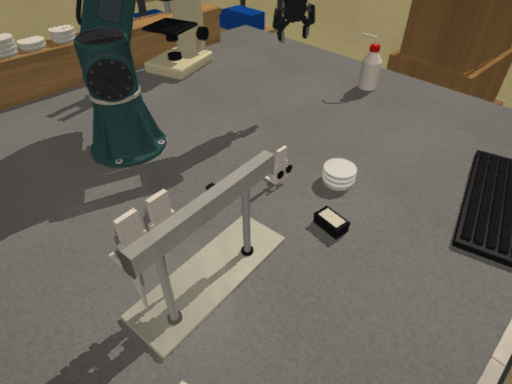

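View pics/side0.png

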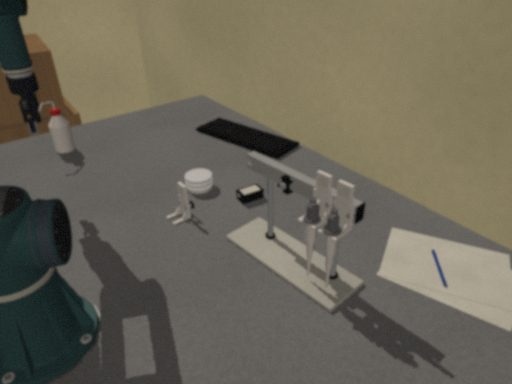

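View pics/wrist0.png

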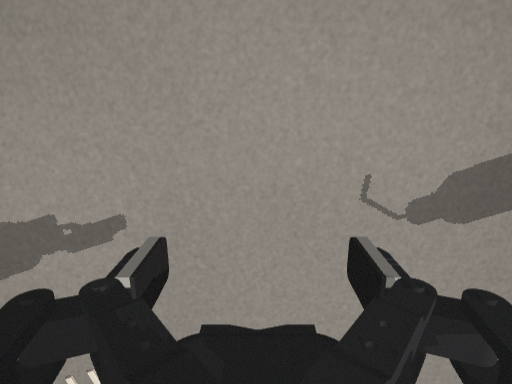

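The scene view shows the rail from about (130,265) at the closed end to (270,160) at the open end. The spare hanger is at (280,165), with the dishes at (340,173) and the slide box at (331,221). I'll zoom in.

Run:
```python
from h import *
a,_=load('scene0.png');b,_=load('side0.png')
def z(im,x0,y0,w,h,s,f):
    cv2.imwrite('pics/'+f,cv2.resize(im[y0:y0+h,x0:x0+w],None,fx=s,fy=s,interpolation=cv2.INTER_CUBIC))
z(a,100,130,200,150,4,'z1.png');z(b,150,140,220,160,3.6,'z2.png')
z(a,250,135,60,60,10,'z3.png');z(b,160,160,60,60,10,'z4.png')
```

```text
(no output)
```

View pics/z1.png

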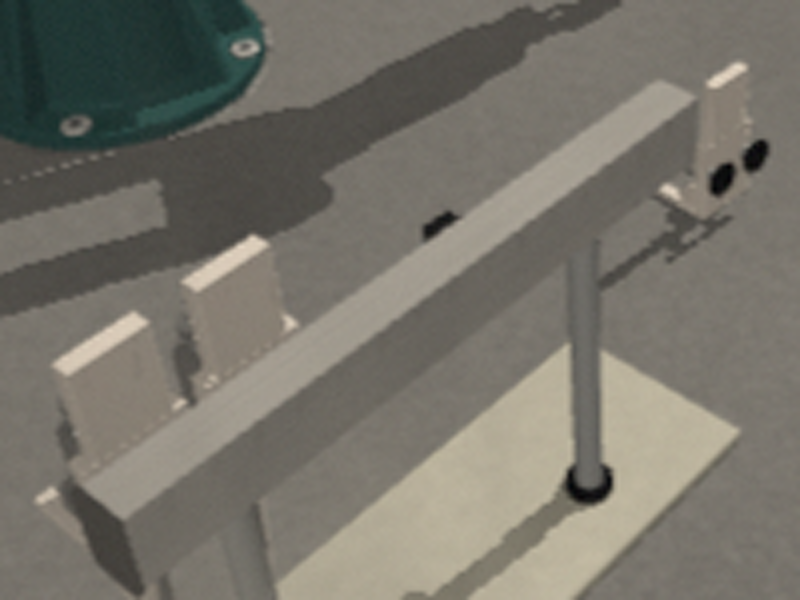

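View pics/z2.png

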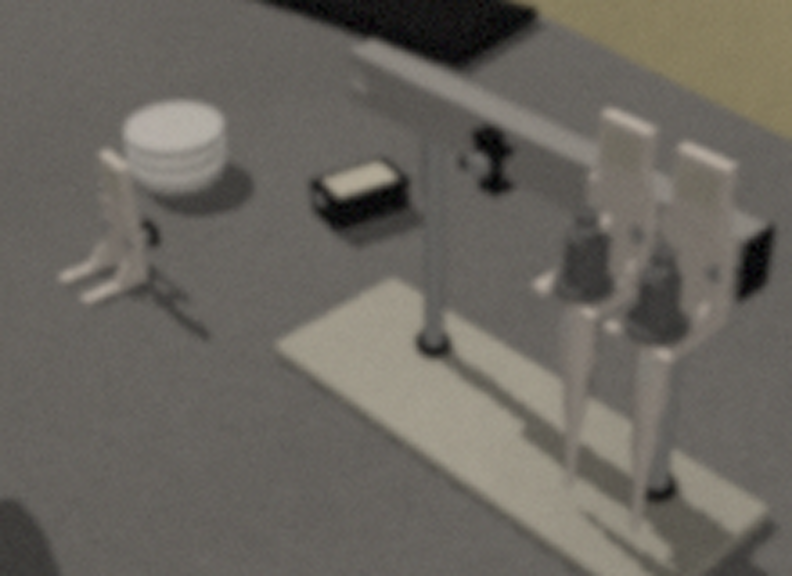

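View pics/z3.png

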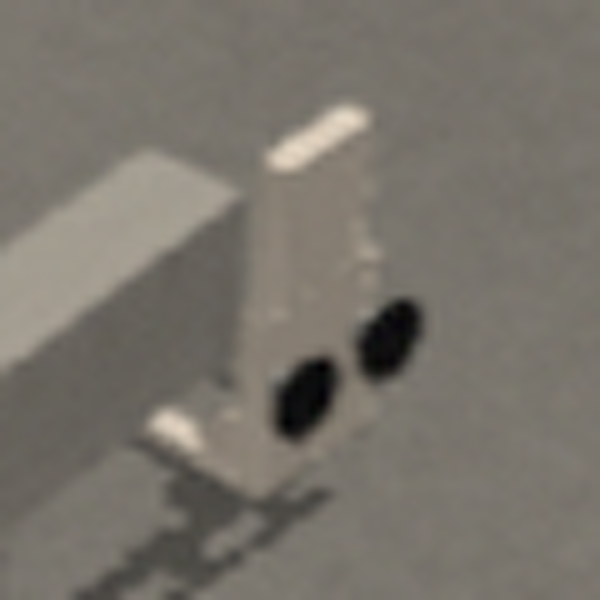

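View pics/z4.png

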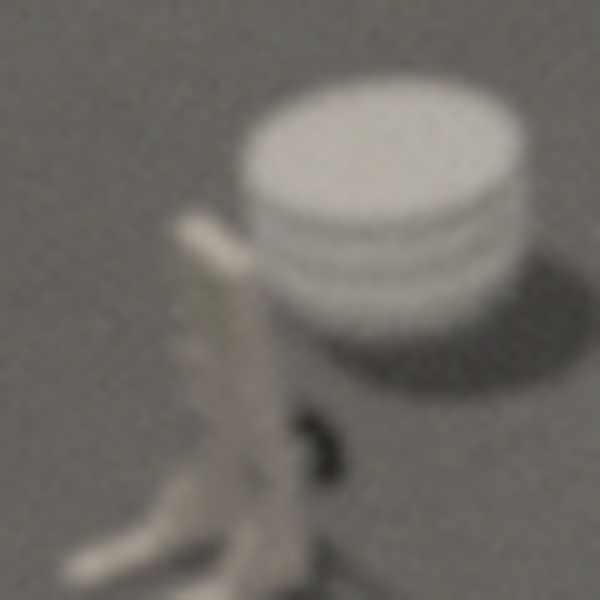

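Run:
```python
from h import *
_,a=load('scene0.png');_,b=load('side0.png')
A=lambda x,y:(a,100+x/4,130+y/4); B=lambda x,y:(b,150+x/3.6,140+y/3.6)
for o in [(660,82),(697,100),(82,488),(125,515)]: print('top',o,onz(*A(*o),.245).round(4))
for o in [(355,48),(372,38),(775,226)]: print('topside',o,onz(*B(*o),.245).round(4))
H=lambda x,y:(a,250+x/10,135+y/10); G=lambda x,y:(b,160+x/10,160+y/10)
for o in [(268,160),(355,100),(372,112),(285,172)]: print('hz',onz(*H(*o),.11).round(4))
for o in [(180,215),(205,210),(260,258),(238,272)]: print('gz',onz(*G(*o),.11).round(4))
print('discs',onz(*H(305,398),.04),onz(*H(391,340),.04))
print('dish',onz(a,340,167,.048),onz(b,199,175,.048)); print('box',onz(a,333,216,.032))
# thumb screw / stop
print(tri(A(440,225),B(490,140)))
print('stop front',[onz(*B(490,y),.225).round(3) for y in (150,160,175)])
```

```text
top (660, 82) [0.5786 0.0321 0.245 ]
top (697, 100) [0.6023 0.0339 0.245 ]
top (82, 488) [ 0.6133 -0.3032  0.245 ]
top (125, 515) [ 0.6354 -0.2984  0.245 ]
topside (355, 48) [0.5788 0.0301 0.245 ]
topside (372, 38) [0.5979 0.0354 0.245 ]
topside (775, 226) [ 0.6356 -0.3064  0.245 ]
hz [0.4648 0.1949 0.11  ]
hz [0.4618 0.2324 0.11  ]
hz [0.4689 0.2313 0.11  ]
hz [0.4717 0.194  0.11  ]
gz [0.4625 0.2293 0.11  ]
gz [0.4697 0.2273 0.11  ]
gz [0.4693 0.193  0.11  ]
gz [0.4605 0.19   0.11  ]
discs [0.48190555 0.19474171 0.04      ] [0.48099333 0.23106558 0.04      ]
dish [0.58065996 0.32990923 0.048     ] [0.58141326 0.32172794 0.048     ]
box [0.67482264 0.17374372 0.032     ]
(array([ 0.5817776 , -0.11317254,  0.23598592]), [np.float64(0.002740353972162648), np.float64(0.002740353972162661)])
stop front [array([ 0.584, -0.113,  0.225]), array([ 0.576, -0.123,  0.225]), array([ 0.564, -0.137,  0.225])]
```

The tab middle is near (0.4665, 0.2125) and the hanger yaw is only a few degrees. The rail's y axis is about (-0.103, 0.995). Next I'll move above the hanger.

Request:
step_arm([
  [[0.7,-0.9,0,-0.7],[0.7,-0.9,0,-0.7],[0.7,-0.9,0,-0.7],[0.7,-0.9,0,-0.7],[0.7,-0.9,0,-0.7],[0.7,-0.9,0,-0.7],[0.7,-0.9,0,-0.7],[0.7,-0.9,0,-0.7],[0.7,-0.9,0,-0.7],[0.7,-0.9,0,-0.7],[0.7,-0.9,0,-0.7],[0.7,-0.9,0,-0.7],[0.7,-0.9,0,-0.7],[0.7,-0.9,0,-0.7],[0.7,-0.9,0,-0.7],[0,0,0,0]],
], claw=1)

```text
t: 1.75
eef_pos: [0.4488, 0.219, 0.2271]
ee_rot: [[0.992, 0.122, -0.005], [0.122, -0.992, -0.001], [-0.005, 0.0, -1.0]]
ft_force: [-0.2, -0.1, -0.1]
gripper_width: 0.0854
```

Run:
```python
from h import *
im,p=snap('wrist','w1.png'); im2,_=snap('scene','s1.png')
print(monitor.state()['eef_pos'],monitor.state()['ee_rot'])
```

```text
[0.44663915 0.22077543 0.22686615] [[ 9.92012201e-01  1.25919958e-01 -7.48050109e-03]
 [ 1.25924101e-01 -9.92039875e-01  8.35014437e-05]
 [-7.41044087e-03 -1.02480982e-03 -9.99972017e-01]]
```

View pics/w1.png

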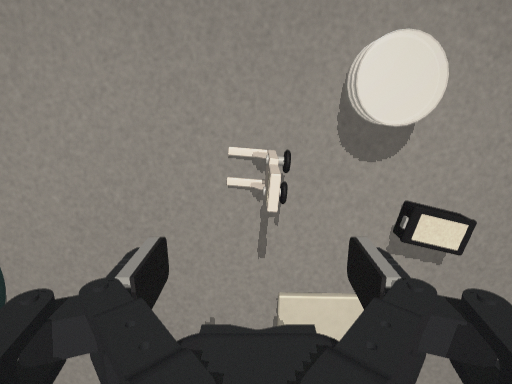

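Run:
```python
from h import *
im,p=load('w1.png')
c=im[130:230,210:310]; cv2.imwrite('pics/z5.png',cv2.resize(c,None,fx=6,fy=6,interpolation=cv2.INTER_CUBIC))
```

```text
(no output)
```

View pics/z5.png

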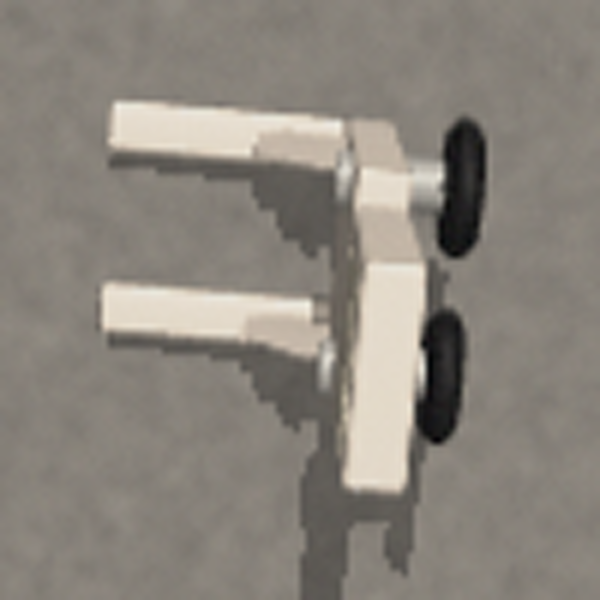

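The wrist view shows the tab top with corners at about (271,174), (281,174), (267,211) and (277.5,212).

Run:
```python
from h import *
im,p=load('w1.png')
C=[onz(p,210+x/6,130+y/6,.11) for x,y in [(366,262),(425,264),(405,493),(343,488)]]
print(np.round(C,4)); print(np.mean(C,0)); d=C[0]+C[1]-C[2]-C[3]; print(np.degrees(np.arctan2(-d[0],d[1])))
E=[onz(p,210+x/6,130+y/6,0.004) for x,y in [(110,103),(345,122),(103,285),(315,300)]]
print([np.degrees(np.arctan2((E[i+1]-E[i])[1],(E[i+1]-E[i])[0])) for i in (0,2)])
D=[onz(p,210+x/6,130+y/6,0.053) for x,y in [(463,120),(447,312)]];print(D, np.degrees(np.arctan2(-(D[0]-D[1])[0],(D[0]-D[1])[1])))
s=monitor.state();print(s['t'],s['eef_pos'],s['ee_rot'][:,0] if hasattr(s['ee_rot'],'shape') else s['ee_rot'])
```

```text
[[0.4588 0.2318 0.11  ]
 [0.4675 0.2326 0.11  ]
 [0.4696 0.1969 0.11  ]
 [0.4601 0.1965 0.11  ]]
[0.46397829 0.21446582 0.11      ]
2.7137332289592067
[np.float64(2.476336840965425), np.float64(2.9739759962085253)]
[array([0.47608919, 0.24698845, 0.053     ]), array([0.47839767, 0.21227301, 0.053     ])] 3.8044068574370757
1.85 [0.44663915 0.22077543 0.22686615] [ 0.9920122   0.1259241  -0.00741044]
```

Request:
step_arm([
  [[0.36,-0.15,-0.5,-0.38],[0.36,-0.14,-0.5,-0.37],[0,0,-0.5,0],[0,0,-0.5,0],[0,0,0,0],[0,0,0,0]],
])

```text
t: 2.45
eef_pos: [0.464, 0.2157, 0.1704]
ee_rot: [[0.999, 0.043, -0.011], [0.043, -0.999, 0.0], [-0.011, -0.001, -1.0]]
ft_force: [-0.1, 0.6, -0.2]
gripper_width: 0.0857
```

Request:
step_arm([
  [[0,0,0,0],[0,0,0,0],[0,0,0,0],[0,0,0,0],[0,0,0,0]],
])

```text
t: 2.95
eef_pos: [0.465, 0.2165, 0.1717]
ee_rot: [[0.999, 0.043, -0.008], [0.043, -0.999, 0.001], [-0.008, -0.002, -1.0]]
ft_force: [-0.0, -0.6, 0.0]
gripper_width: 0.0858
```

Run:
```python
from h import *
np.set_printoptions(precision=5,suppress=True)
s=monitor.state();print(s['t'],s['eef_pos'],s['ee_rot'],s['joint_pos'],s['joint_velocities'])
```

```text
2.95 [0.46498 0.2165  0.17165] [[ 0.99906  0.0426  -0.00834]
 [ 0.04261 -0.99909  0.00122]
 [-0.00828 -0.00158 -0.99996]] [ 17.09469  17.43516 101.00947   0.23506  61.99176  14.54173] [ 0.09055 -0.20053 -0.10532  0.00657  0.01924 -0.03769]
```

Request:
step_arm([
  [[0,-0.06,-0.4,0.04],[0,-0.06,-0.4,0],[0,0,-0.4,0],[0,0,-0.4,0],[0,0,-0.4,0],[0,0,-0.4,0],[0,0,-0.4,0],[0,0,-0.4,0],[0,0,-0.2,0],[0,0,0,0],[0,0,0,0]],
])

```text
t: 4.05
eef_pos: [0.4639, 0.2127, 0.0777]
ee_rot: [[0.999, 0.047, -0.011], [0.047, -0.999, 0.0], [-0.011, -0.001, -1.0]]
ft_force: [0.1, -0.1, 0.3]
gripper_width: 0.0856
```

Run:
```python
from h import *
np.set_printoptions(precision=5,suppress=True)
im,p=snap('wrist','w2.png')
s=monitor.state();print(s['t'],s['eef_pos'],s['ee_rot'])
```

```text
4.1 [0.46398 0.21277 0.07788] [[ 0.99885  0.04685 -0.01045]
 [ 0.04686 -0.9989   0.00052]
 [-0.01042 -0.00101 -0.99995]]
```

View pics/w2.png

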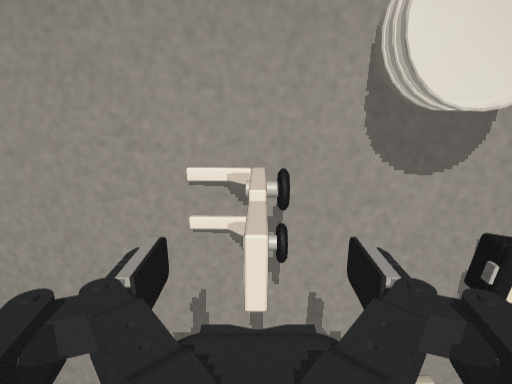

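The tab is centred between the pads at (256,270). I'll lower about 3 mm more and grip.

Request:
step_arm([
  [[0,0.03,-0.15,0],[0,0,0,0]],
])

```text
t: 4.3
eef_pos: [0.4647, 0.2138, 0.0747]
ee_rot: [[0.999, 0.047, -0.009], [0.047, -0.999, 0.001], [-0.009, -0.001, -1.0]]
ft_force: [0.2, -1.1, 0.6]
gripper_width: 0.0854
```

Request:
step_arm([
  [[0,0,0,0],[0,0,0,0],[0,0,0,0],[0,0,0,0],[0,0,0,0],[0,0,0,0],[0,0,0,0],[0,0,0,0],[0,0,0,0],[0,0,0,0]],
], claw=0)

```text
t: 5.3
eef_pos: [0.4655, 0.2141, 0.0756]
ee_rot: [[0.999, 0.047, -0.007], [0.047, -0.999, 0.002], [-0.007, -0.002, -1.0]]
ft_force: [-0.8, 0.2, -0.3]
gripper_width: 0.0093
```

Run:
```python
from h import *
np.set_printoptions(precision=5,suppress=True)
im,p=snap('wrist','w3.png')
s=monitor.state();print(s['t'],s['eef_pos'],s['ee_rot'],s['gripper_width'],s['ft_force'])
```

```text
5.35 [0.46544 0.21408 0.07554] [[ 0.99888  0.04689 -0.00677]
 [ 0.0469  -0.9989   0.00169]
 [-0.00668 -0.00201 -0.99998]] 0.00931507007795611 [ 0.59009 -0.15093  0.20663]
```

View pics/w3.png

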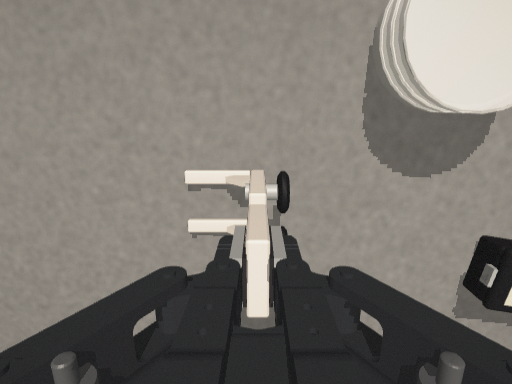

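The tab is gripped, with an opening of 9.3 mm and the hanger standing straight. Now I'll lift it and carry it to a spot outside the rail's open end.

Request:
step_arm([
  [[0,0,0.4,0],[0,0,0.5,0],[0,0,0.5,0],[0,0,0.5,0],[0,0,0.5,0],[0.4,-0.4,0.5,0.06],[0.4,-0.45,0.5,0.06],[0.4,-0.45,0.5,0.06],[0.4,-0.5,0.5,0.06],[0.4,-0.5,0.5,0.06],[0.4,-0.5,0.5,0.06],[0.4,-0.5,0.5,0.06],[0.4,-0.5,0.5,0.06],[0.4,-0.5,0.5,0.06],[0.2,-0.4,0.4,0],[0,0,0.2,0],[0,0,0,0],[0,0,0,0]],
])

```text
t: 7.15
eef_pos: [0.5574, 0.0915, 0.2792]
ee_rot: [[0.994, 0.106, -0.01], [0.106, -0.994, 0.0], [-0.01, -0.001, -1.0]]
ft_force: [-0.5, 0.3, -0.7]
gripper_width: 0.009
```

Run:
```python
from h import *
np.set_printoptions(precision=5,suppress=True)
for n in ['wrist','scene','side']: snap(n,n[0]+'4.png')
s=monitor.state();print(s['t'],s['eef_pos'],s['ee_rot'],s['gripper_width'],s['ft_force'])
z=lambda f,x,y,w,h,k,o:cv2.imwrite('pics/'+o,cv2.resize(cv2.imread('pics/'+f)[y:y+h,x:x+w],None,fx=k,fy=k,interpolation=cv2.INTER_CUBIC))
```

```text
7.3 [0.55728 0.09159 0.27885] [[ 0.99421  0.10696 -0.01049]
 [ 0.10697 -0.99426 -0.00005]
 [-0.01043 -0.00108 -0.99994]] 0.00887246494649258 [ 0.14793  0.2607  -0.68347]
```

View pics/w4.png

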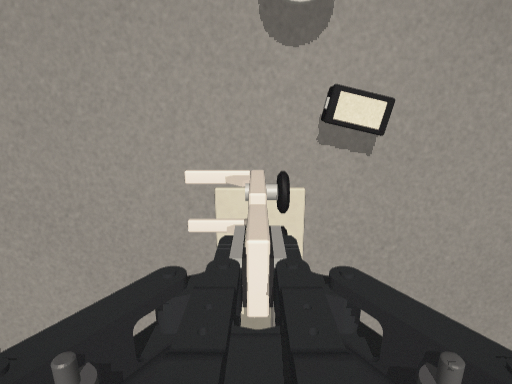

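View pics/s4.png

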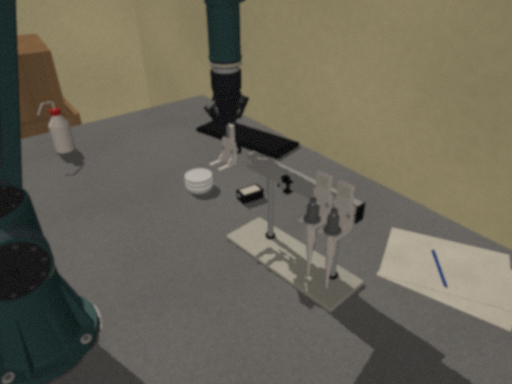

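Run:
```python
from h import *
snap('scene','c4.png')
z=lambda f,x,y,w,h,k,o:cv2.imwrite('pics/'+o,cv2.resize(cv2.imread('pics/'+f)[y:y+h,x:x+w],None,fx=k,fy=k,interpolation=cv2.INTER_CUBIC))
z('c4.png',230,100,80,80,9,'z6.png');z('s4.png',205,115,80,80,9,'z7.png')
```

```text
(no output)
```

View pics/z6.png

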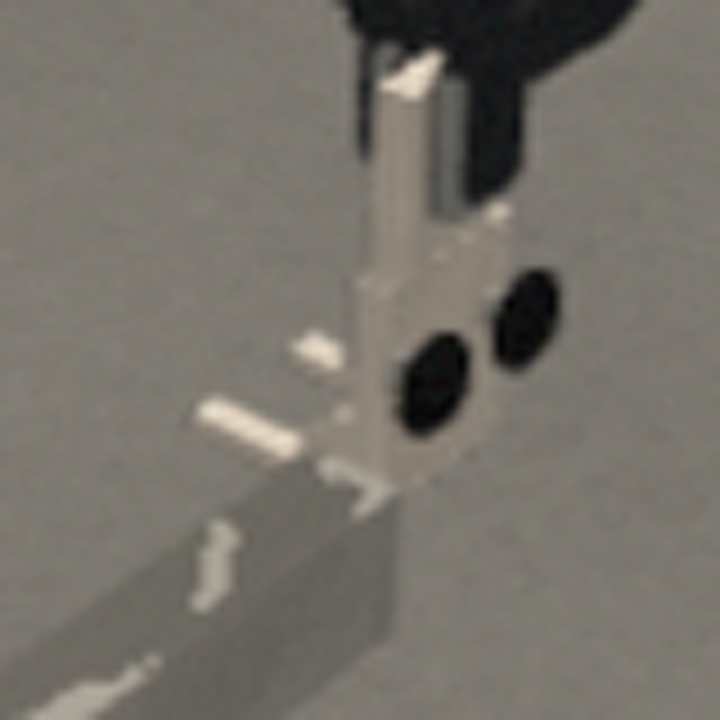

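View pics/z7.png

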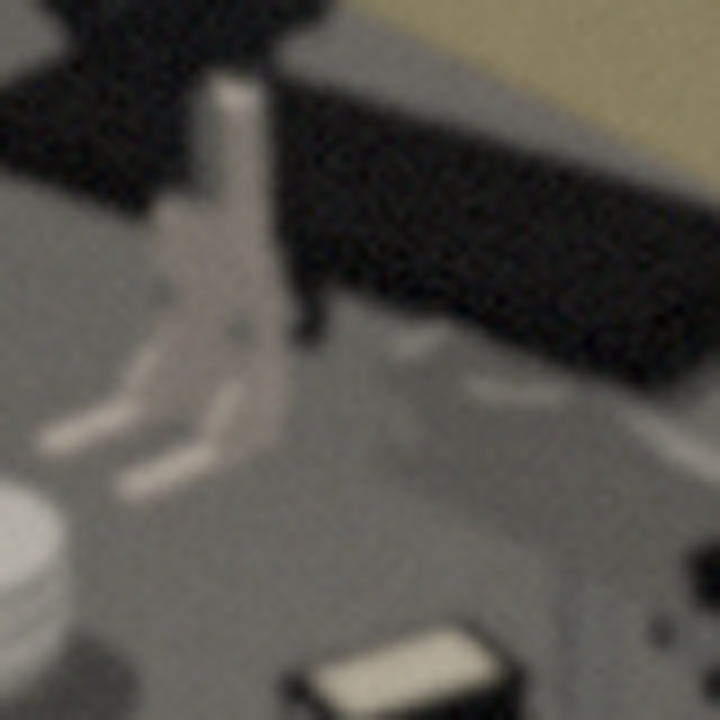

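```bash
cat > m.py <<'E'
from h import *
np.set_printoptions(precision=4,suppress=True)
from scipy.ndimage import map_coordinates,gaussian_filter1d
def edge(im,p0,p1,n=25,w=5,lo=.05,hi=.95):
    """subpixel edge pts along line p0-p1, returns fitted pts (robust)"""
    g=im.astype(float).mean(2); p0=np.array(p0,float);p1=np.array(p1,float)
    d=(p1-p0)/np.linalg.norm(p1-p0); nn=np.array([-d[1],d[0]]); s=np.linspace(-w,w,20*w+1)
    out=[]
    L=np.linalg.norm(p1-p0)
    for a in np.linspace(lo,hi,n):
        pr=0
        for k in np.linspace(-.5,.5,7):
            c=p0+(p1-p0)*(a+k/n*(hi-lo))
            q=c[None]+s[:,None]*nn; pr=pr+map_coordinates(g,[q[:,1],q[:,0]],order=1)
        gr=np.abs(np.gradient(gaussian_filter1d(pr,6)));gr-=np.median(gr);gr[gr<gr.max()*.4]=0
        i=gr.argmax();wi=slice(max(0,i-20),i+20)
        out.append((gr[wi]*s[wi]).sum()/gr[wi].sum())
    t=np.linspace(lo,hi,n)*L;o=np.array(out);m=np.ones(n,bool)
    for _ in range(4):
        c=np.polyfit(t[m],o[m],1);r=np.abs(o-np.polyval(c,t));m=r<max(.25,2*np.median(r))
    f=lambda a:p0+d*a*L+nn*np.polyval(c,a*L)
    return f(0),f(1),m.sum(),r[m].std()
E
python3 - <<'E'
from m import *
a,pa=load('scene0.png');b,pb=load('side0.png')
A=lambda x,y:(100+x/4,130+y/4);B=lambda x,y:(150+x/3.6,140+y/3.6)
for nm,im,p,q0,q1,z in [('sc ft',a,pa,A(660,82),A(420,245),.245),('sc bt',a,pa,A(697,100),A(125,515),.245),
  ('si bt',b,pb,B(372,38),B(590,130),.245),('si ft',b,pb,B(355,48),B(590,160),.245),('si fb',b,pb,B(400,124),B(480,165),.205)]:
    e0,e1,n,r=edge(im,q0,q1); X0=onz(p,*e0,z);X1=onz(p,*e1,z)
    print(nm,e0,e1,n,round(r,3),X0,X1,'yaw',np.degrees(np.arctan2(-(X0-X1)[0],(X0-X1)[1])), 'x at y=.03', X0[0]+(.03-X0[1])*(X1-X0)[0]/(X1-X0)[1])
# discs now
im,p=load('c4.png'); s=monitor.state(); tcp=np.array([.55728,.09159,.27885]); R=np.array([[.99421,.10696,-.01049],[.10697,-.99426,-.00005],[-.01043,-.00108,-.99994]])
hx=R[:,0];hy=-R[:,1];hz=-R[:,2]
T=tcp+hz*(.09-.0755)
gm=T+.0155*hx-.05*hz
k=im[100:180,230:310].max(2)<45; 
n,lab,st,ce=cv2.connectedComponentsWithStats(k.astype(np.uint8))
for i in range(1,n):
    if st[i,4]>15: print(ce[i]+[230,100],st[i])
for sg in (-1,1):
    print('pred disc outer face',proj(p,gm+sg*.018*hy+.0032*hx),'mid',proj(p,gm+sg*.018*hy))
print('gm',gm)
for f,c in(('s4.png','side'),):
    im,p=load(f); print([proj(p,T+.02*hz+x*.005*hx+y*.018*hy) for x,y in((-1,1),(1,1),(1,-1),(-1,-1))])
E
```

```text
sc ft [264.1206 149.2052] [204.7588 190.8949] 24 0.037 [0.5741 0.0342 0.245 ] [ 0.5918 -0.1307  0.245 ] yaw 6.106845087635251 x at y=.03 0.5745844134780413
sc bt [273.6461 154.1676] [131.3001 258.8191] 25 0.022 [0.5995 0.0351 0.245 ] [ 0.6356 -0.2985  0.245 ] yaw 6.182742665848936 x at y=.03 0.6000283398516953
si bt [253.7895 149.4745] [312.8411 178.5939] 17 0.078 [0.6027 0.0397 0.245 ] [ 0.6192 -0.1661  0.245 ] yaw 4.5916023563456685 x at y=.03 0.6034417590218636
si ft [249.9404 150.5442] [312.2007 187.9865] 25 0.675 [0.591 0.041 0.245] [ 0.5895 -0.1952  0.245 ] yaw -0.36202630995277324 x at y=.03 0.5909639090643679
si fb [260.4054 175.8215] [284.7165 183.1344] 17 0.398 [ 0.574  -0.0258  0.205 ] [ 0.599  -0.0914  0.205 ] yaw 20.897878995951015 x at y=.03 0.5526534079705557
[284.0881 106.046 ] [ 39   0  31  22 261]
[287.9245 135.    ] [55 30  7 11 53]
[277.8545 142.2182] [45 37  7 11 55]
pred disc outer face [279.383  142.6082] mid [278.1396 142.0564]
pred disc outer face [289.5242 135.3497] mid [288.2949 134.8271]
gm [0.5723 0.0932 0.2432]
[array([221.3996, 122.0531]), array([224.3835, 121.0322]), array([233.3182, 124.8932]), array([230.3184, 125.9574])]
```

```bash
cat > ov.py <<'E'
from m import *
def overlay(f,x,y,w,h,k,o,tcp,R,zoff=.0755,dy=0):
    im,p=load(f); big=cv2.resize(im[y:y+h,x:x+w],None,fx=k,fy=k,interpolation=cv2.INTER_CUBIC)
    hx=R[:,0];hy=-R[:,1];hz=-R[:,2]; O=tcp-hz*zoff+dy*hy
    P=lambda X:tuple(((proj(p,O+X[0]*hx+X[1]*hy+X[2]*hz)-[x,y]+.5)*k-.5).round().astype(int).tolist())
    def poly(L,c): cv2.polylines(big,[np.array([P(X) for X in L])],True,c,1)
    for sx in(-.005,.005): 
        poly([(sx,-.018,.062),(sx,.018,.062),(sx,.018,.11),(sx,-.018,.11)],(0,255,0))
        poly([(sx,-.024,0),(sx,.024,0),(sx,.024,.062),(sx,-.024,.062)],(0,255,255))
    for yy in(-.018,.018):
        for r,xx in((.013,.0155),(.011,.0187),(.011,.0123)): poly([(xx,yy+r*np.cos(t),.04+r*np.sin(t)) for t in np.linspace(0,6.28,40)],(0,0,255))
    cv2.imwrite('pics/'+o,big)
E
python3 - <<'E'
from ov import *
tcp=np.array([.55728,.09159,.27885]); R=np.array([[.99421,.10696,-.01049],[.10697,-.99426,-.00005],[-.01043,-.00108,-.99994]])
overlay('c4.png',255,95,50,65,12,'o1.png',tcp,R)
overlay('s4.png',205,115,50,60,12,'o2.png',tcp,R)
overlay('w4.png',180,150,130,180,4,'o3.png',tcp,R)
E
```

```text
(no output)
```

View pics/o1.png

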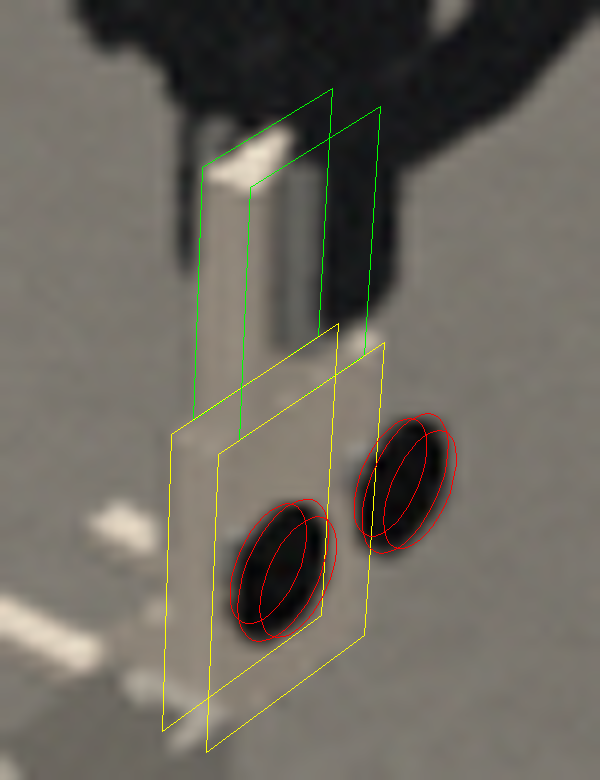

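View pics/o2.png

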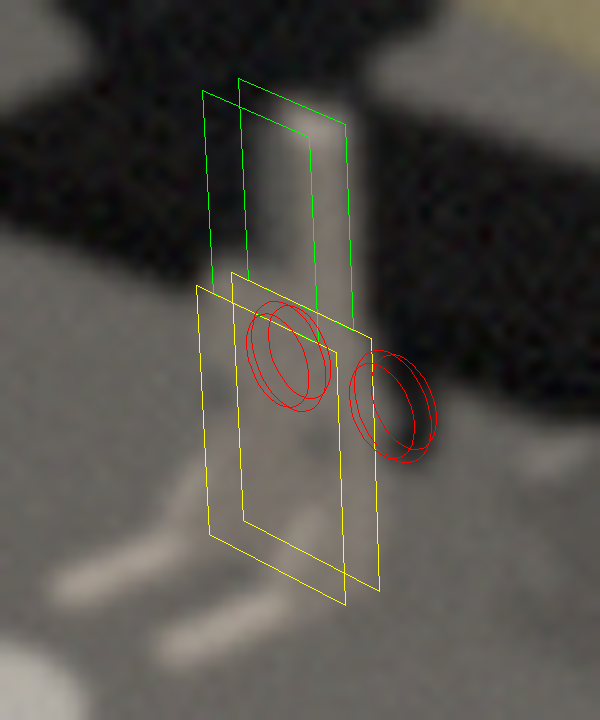

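View pics/o3.png

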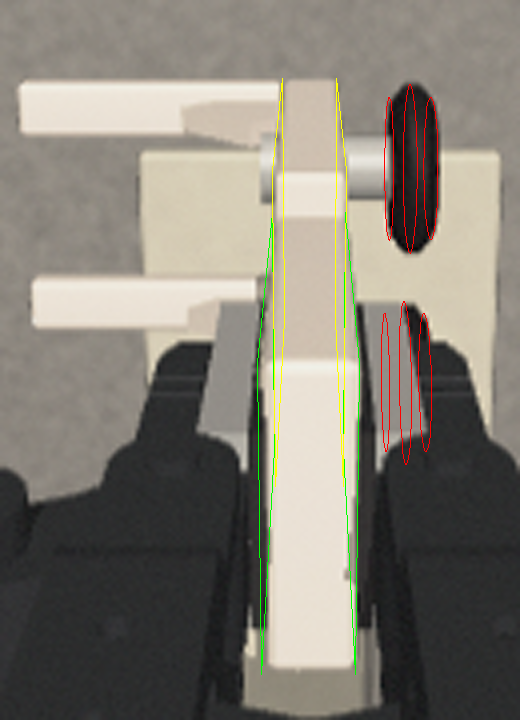

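Run:
```python
from ov import *
im,p=load('scene0.png'); x,y,w,h,k=205,140,75,60,10
big=cv2.resize(im[y:y+h,x:x+w],None,fx=k,fy=k,interpolation=cv2.INTER_CUBIC)
q=lambda u:tuple(((np.array(u)-[x,y]+.5)*k-.5).astype(int).tolist())
for a,b,c in [((264.1206,149.2052),(204.7588,190.8949),(0,0,255)),((273.6461,154.1676),(131.3001,258.8191),(0,255,0))]:
    cv2.line(big,q(a),q(b),c,1)
cv2.imwrite('pics/o4.png',big)
im,p=load('side0.png'); x,y,w,h,k=240,140,75,55,10
big=cv2.resize(im[y:y+h,x:x+w],None,fx=k,fy=k,interpolation=cv2.INTER_CUBIC)
cv2.imwrite('pics/o5.png',big)
```

```text
(no output)
```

View pics/o4.png

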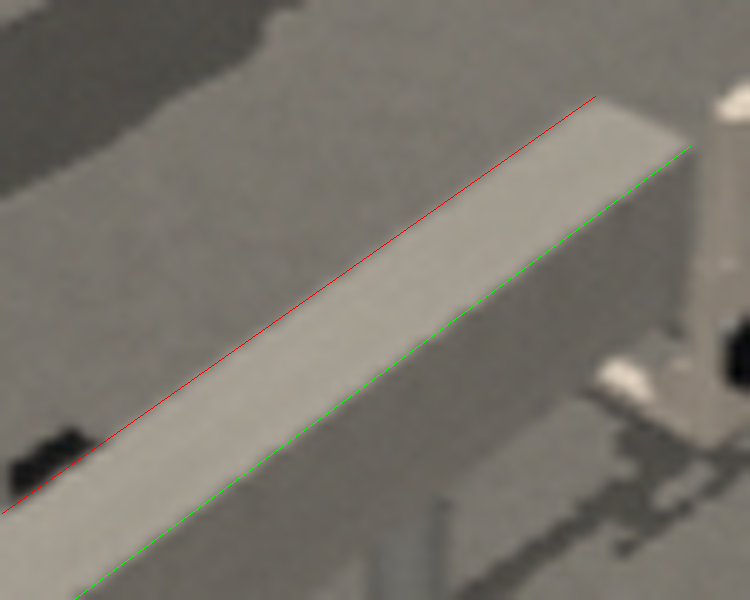

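View pics/o5.png

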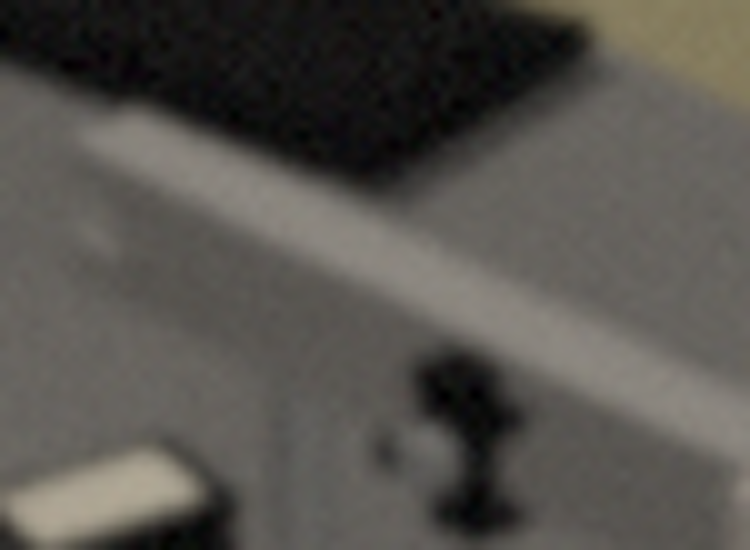

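Run:
```python
from ov import *
b,pb=load('side0.png');a,pa=load('scene0.png')
Q=lambda x,y:(240+(x+.5)/10-.5,140+(y+.5)/10-.5)
for w in (2,3):
  e0,e1,n,r=edge(b,Q(85,152),Q(700,447),w=w,lo=.08,hi=.98)
  X0=onz(pb,*e0,.245);X1=onz(pb,*e1,.245)
  print('side ft',e0,e1,n,r,X0,X1,np.degrees(np.arctan2(-(X0-X1)[0],(X0-X1)[1])),X0[0]+(.03-X0[1])*(X1-X0)[0]/(X1-X0)[1])
for w in (2,3):
  e0,e1,n,r=edge(a,(264.5,149.9),(217,183),w=w,lo=.05,hi=.98)
  X0=onz(pa,*e0,.245);X1=onz(pa,*e1,.245)
  print('scene ft',e0,e1,n,r,X0,X1,np.degrees(np.arctan2(-(X0-X1)[0],(X0-X1)[1])),X0[0]+(.03-X0[1])*(X1-X0)[0]/(X1-X0)[1])
# bias: tab top quads -- side/scene disc blobs
tcp=np.array([.55728,.09159,.27885]); R=np.array([[.99421,.10696,-.01049],[.10697,-.99426,-.00005],[-.01043,-.00108,-.99994]])
hx=R[:,0];hy=-R[:,1];hz=-R[:,2];O=tcp-hz*.0755
im,p=load('c4.png');g=im.astype(float).mean(2)
for sg,(x0,y0,x1,y1) in ((-1,(273,135,285,150)),(1,(284,128,294,142))):
    m=np.zeros((384,512),np.uint8)
    pts=[proj(p,O+xx*hx+(sg*.018+r*np.cos(t))*hy+(.04+r*np.sin(t))*hz) for r,xx in((.013,.0155),(.011,.0187),(.011,.0123)) for t in np.linspace(0,6.28,60)]
    hull=cv2.convexHull(np.array(pts,np.float32)); M=cv2.moments(hull); pc=np.array([M['m10'],M['m01']])/M['m00']
    sub=g[y0:y1,x0:x1]; wgt=np.clip(100-sub,0,70); wgt[wgt<12]=0
    yy,xx=np.mgrid[y0:y1,x0:x1]; mc=np.array([(wgt*xx).sum(),(wgt*yy).sum()])/wgt.sum()
    print('scene disc pred',pc,'meas',mc)
```

```text
side ft [248.1242 154.5952] [309.4756 184.405 ] 21 0.04224555572154646 [0.5737 0.0251 0.245 ] [ 0.5954 -0.1803  0.245 ] 6.032271242832166 0.5731378412056288
side ft [248.1359 154.571 ] [309.4876 184.3801] 21 0.055608025969843156 [0.5738 0.0252 0.245 ] [ 0.5955 -0.1802  0.245 ] 6.029204418075946 0.5732514797379638
scene ft [264.0991 149.3247] [216.6955 182.563 ] 25 0.03279924945929971 [0.5744 0.0338 0.245 ] [ 0.5887 -0.1012  0.245 ] 6.052175471374088 0.5748126029963505
scene ft [264.0509 149.2555] [216.6765 182.5357] 25 0.03716067533965379 [0.5742 0.0339 0.245 ] [ 0.5886 -0.1012  0.245 ] 6.114404748357866 0.5745878666277819
scene disc pred [278.1118 142.0286] meas [277.7824 142.205 ]
scene disc pred [288.2699 134.7992] meas [287.9674 135.0102]
```

The three views agree to about 1.5 mm: rail yaw is 6.1° and the front face is at x≈0.574 where y=0.03. To line up, I need +4 mm across and −18 mm in height.

Request:
step_arm([
  [[0.04,0,-0.18,0],[0.05,0,-0.18,0],[0.06,-0.2,-0.18,0],[0.05,-0.2,-0.15,0],[0.05,-0.2,0,0],[0.02,-0.2,0,0],[0,0,0,0],[0,0,0,0],[0,0,0,0]],
])

```text
t: 8.25
eef_pos: [0.5638, 0.0697, 0.2584]
ee_rot: [[0.994, 0.107, -0.013], [0.107, -0.994, -0.0], [-0.013, -0.001, -1.0]]
ft_force: [-0.0, 0.1, -1.3]
gripper_width: 0.0094
```

```bash
cat > st.py <<'E'
from ov import *
def rel():
    s=monitor.state(); tcp=np.array(s['eef_pos']);R=np.array(s['ee_rot'])
    hx=R[:,0];hy=-R[:,1];hz=-R[:,2]; gm=tcp-hz*.0755+.04*hz+.0155*hx
    n=np.array([.9944,.106,0]);u=np.array([-.106,.9944,0]); m=np.array([.5829,.034,.225])
    d=gm-m
    print('t',s['t'],'rel mm x,y,z',1e3*np.array([d@n,d@u,d[2]]),'yaw',np.degrees(np.arctan2(R[1,0],R[0,0])),'tz',R[:,2],'F',np.array(s['ft_force']),'T',np.array(s['wrist_torque']),'w',s['gripper_width'])
    return tcp,R
E
python3 - <<'E'
from st import *
tcp,R=rel()
snap('scene','c5.png');snap('side','d5.png')
overlay('c5.png',235,100,60,65,11,'o6.png',tcp,R);overlay('d5.png',215,125,60,55,11,'o7.png',tcp,R)
E
```

```text
t 8.25 rel mm x,y,z [-0.1977 37.6014 -2.264 ] yaw 6.146781800591004 tz [-0.0134 -0.0002 -0.9999] F [-0.0329  0.1288 -1.318 ] T [ 0.0157 -0.0578  0.0207] w 0.009368727560288689
```

View pics/o6.png

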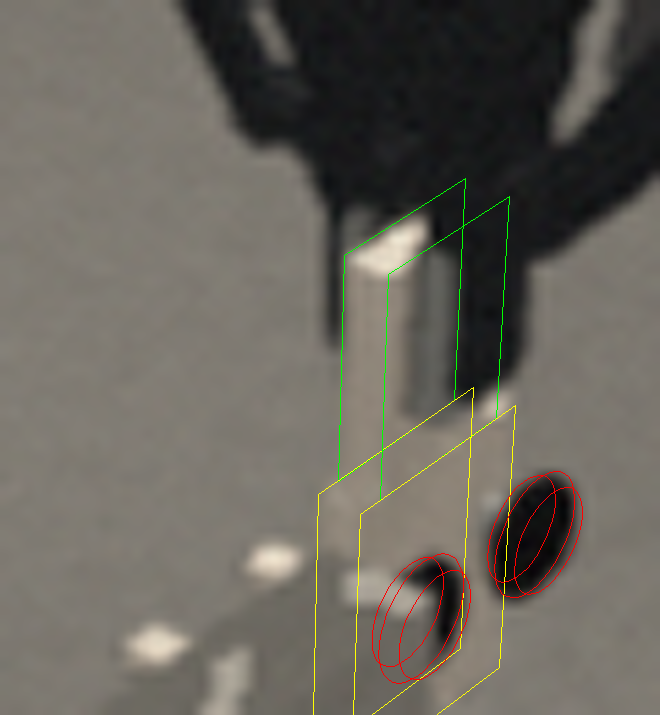

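View pics/o7.png

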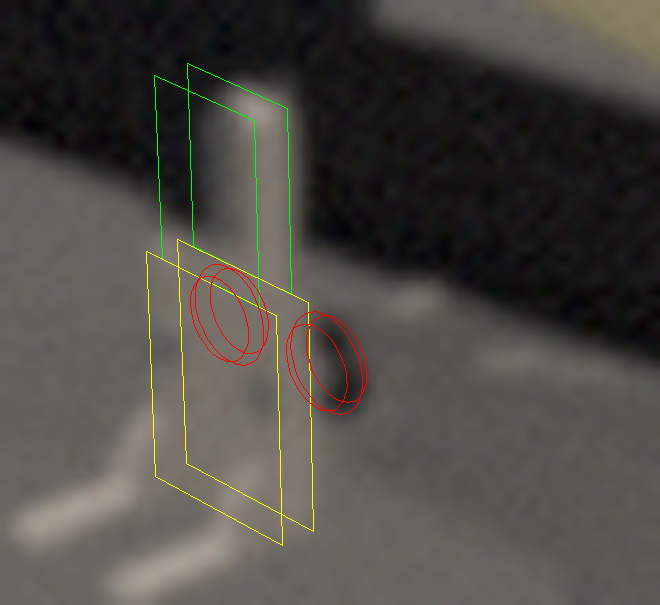

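Request:
step_arm([
  [[0,0,0.06,0],[0.01,0,0.04,0],[0,0,0,0],[0,0,0,0],[0,0,0,0]],
])

```text
t: 8.85
eef_pos: [0.5641, 0.0705, 0.2616]
ee_rot: [[0.994, 0.108, -0.013], [0.108, -0.994, -0.0], [-0.013, -0.001, -1.0]]
ft_force: [0.4, 0.2, -1.9]
gripper_width: 0.0089
```

```bash
python3 -c "
from st import *
rel()"
```

```text
t 8.85 rel mm x,y,z [ 0.2257 38.3293  0.9244] yaw 6.209637418819536 tz [-0.0126 -0.0001 -0.9999] F [ 0.3841  0.2174 -1.9071] T [-0.0532  0.0168  0.0346] w 0.008883933365185647
```

Request:
step_arm([
  [[0,-0.1,-0.03,0],[0.01,-0.1,0,0],[0.01,-0.1,0,0],[0.01,-0.1,0,0],[0,0,0,0],[0,0,0,0]],
])

```text
t: 9.45
eef_pos: [0.5648, 0.0593, 0.2606]
ee_rot: [[0.994, 0.108, -0.013], [0.108, -0.994, -0.0], [-0.013, -0.001, -1.0]]
ft_force: [-0.4, -0.5, -1.0]
gripper_width: 0.0091
```

```bash
python3 -c "
from st import *
rel()"
```

```text
t 9.45 rel mm x,y,z [-0.2655 27.1287 -0.1137] yaw 6.1966638531210485 tz [-0.013  -0.0003 -0.9999] F [-0.3623 -0.4615 -0.9861] T [-0.0077 -0.0089 -0.0176] w 0.009141031983534345
```

The leading rim is about 4 mm inside with no force. I'll go on slowly.

Request:
step_arm([
  [[0.015,-0.1,0,0],[0.01,-0.1,0,0],[0.015,-0.1,0,0],[0,0,0,0]],
])

```text
t: 9.85
eef_pos: [0.566, 0.0511, 0.2607]
ee_rot: [[0.994, 0.108, -0.013], [0.108, -0.994, -0.0], [-0.013, -0.001, -1.0]]
ft_force: [-0.3, -0.1, -0.3]
gripper_width: 0.0095
```

```bash
python3 -c "
from st import *
rel()"
```

```text
t 9.85 rel mm x,y,z [ 0.027  18.9037 -0.0451] yaw 6.203244246501962 tz [-0.0128 -0.0004 -0.9999] F [-0.2777 -0.1103 -0.3413] T [ 0.019  -0.0282 -0.0034] w 0.009532374584335266
```

Request:
step_arm([
  [[0.01,-0.1,0,0],[0.01,-0.1,0,0],[0.01,-0.1,0,0],[0,0,0,0]],
])

```text
t: 10.25
eef_pos: [0.5668, 0.0429, 0.2606]
ee_rot: [[0.994, 0.108, -0.013], [0.108, -0.994, -0.0], [-0.013, -0.001, -1.0]]
ft_force: [-0.1, -0.5, -1.3]
gripper_width: 0.009
```

```bash
python3 -c "
from st import *
tcp,R=rel()
snap('side','d6.png');overlay('d6.png',220,125,60,55,11,'o8.png',tcp,R)
snap('scene','c6.png');overlay('c6.png',230,105,60,65,11,'o9.png',tcp,R)
"
```

```text
t 10.25 rel mm x,y,z [-0.0349 10.6738 -0.0521] yaw 6.202615296892615 tz [-0.0128 -0.0004 -0.9999] F [-0.117  -0.4554 -1.3151] T [-0.0098 -0.0065  0.0218] w 0.008968249578200239
```

View pics/o9.png

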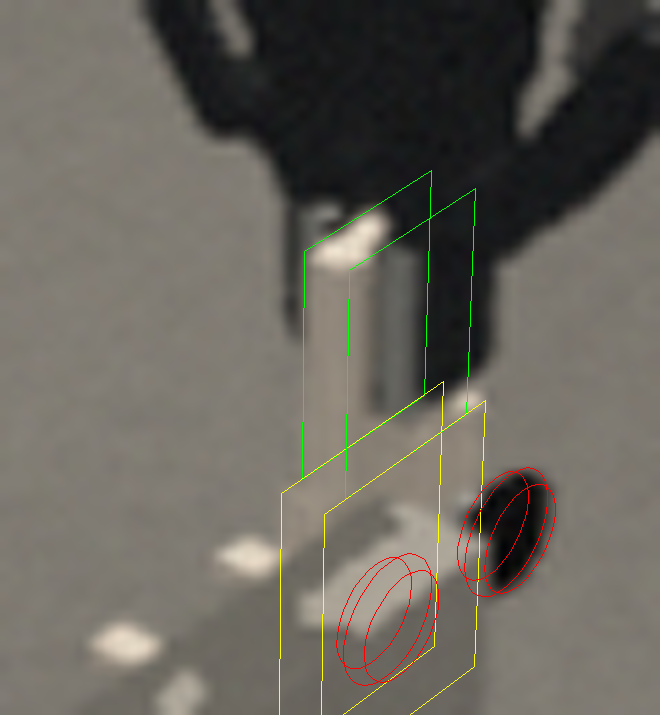

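View pics/o8.png

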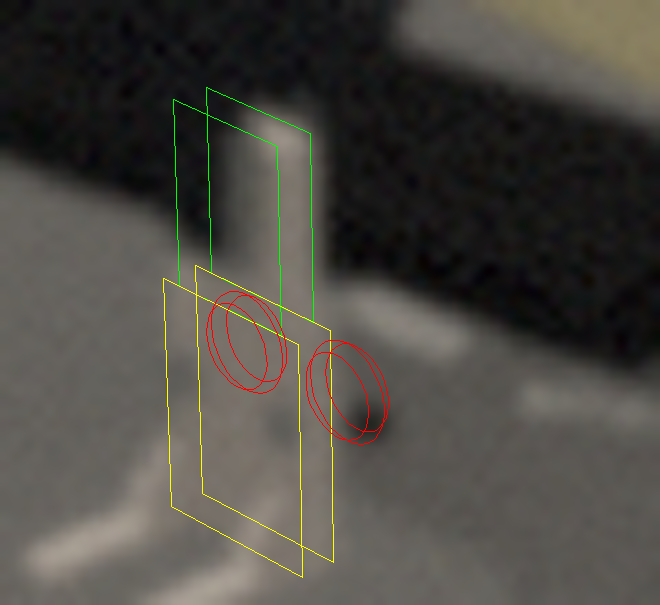

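The leading disc has gone in behind the rail end and there is no reaction force. Next I'll put the second glide in.

Request:
step_arm([
  [[0.01,-0.1,0,0],[0.01,-0.1,0,0],[0.01,-0.1,0,0],[0.01,-0.1,0,0],[0.01,-0.1,0,0],[0,0,0,0]],
])

```text
t: 10.95
eef_pos: [0.5681, 0.0297, 0.2606]
ee_rot: [[0.994, 0.108, -0.013], [0.108, -0.994, -0.0], [-0.013, -0.001, -1.0]]
ft_force: [-0.5, 0.2, -0.8]
gripper_width: 0.0095
```

```bash
python3 -c "
from st import *
rel()"
```

```text
t 10.95 rel mm x,y,z [-0.1635 -2.6002 -0.046 ] yaw 6.223892120151778 tz [-0.0129 -0.0002 -0.9999] F [-0.4501  0.2268 -0.8434] T [-0.0004 -0.0082 -0.0132] w 0.009482788448222033
```

Request:
step_arm([
  [[0.015,-0.1,0,0],[0.01,-0.1,0,0],[0.01,-0.1,0,0],[0.01,-0.1,0,0],[0.01,-0.1,0,0],[0.01,-0.1,0,0],[0,0,0,0]],
])

```text
t: 11.65
eef_pos: [0.5698, 0.0133, 0.2606]
ee_rot: [[0.994, 0.108, -0.013], [0.108, -0.994, -0.0], [-0.013, -0.001, -1.0]]
ft_force: [0.1, -0.4, -1.4]
gripper_width: 0.0093
```

```bash
python3 -c "
from st import *
rel()"
```

```text
t 11.65 rel mm x,y,z [ -0.1501 -19.1578  -0.0611] yaw 6.217663878529753 tz [-0.0129 -0.0003 -0.9999] F [ 0.133  -0.3519 -1.3569] T [0.007  0.0003 0.0391] w 0.009269563725049348
```

Request:
step_arm([
  [[0.017,-0.15,0,0],[0.017,-0.15,0,0],[0.017,-0.15,0,0],[0.017,-0.15,0,0],[0.016,-0.15,0,0],[0.016,-0.15,0,0],[0.016,-0.15,0,0],[0.016,-0.15,0,0],[0.016,-0.15,0,0],[0,-0.1,0,0],[0,0,0,0]],
])

```text
t: 12.75
eef_pos: [0.5739, -0.0265, 0.2606]
ee_rot: [[0.994, 0.108, -0.013], [0.108, -0.994, -0.0], [-0.013, -0.001, -1.0]]
ft_force: [-0.0, 0.5, -0.7]
gripper_width: 0.0095
```

```bash
python3 -c "
from st import *
tcp,R=rel()
snap('side','d7.png');overlay('d7.png',225,120,80,75,9,'o10.png',tcp,R)
snap('wrist','w7.png')
"
```

```text
t 12.75 rel mm x,y,z [ -0.303  -59.1886  -0.1068] yaw 6.198567244530787 tz [-0.0129 -0.0003 -0.9999] F [-0.022   0.4586 -0.6592] T [-0.0397 -0.0599 -0.0312] w 0.009496678844214698
```

View pics/o10.png

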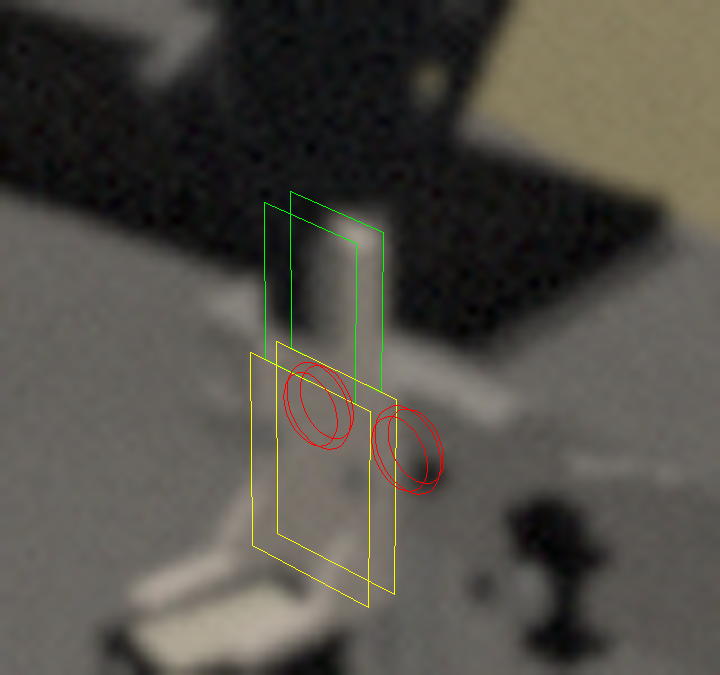

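View pics/w7.png

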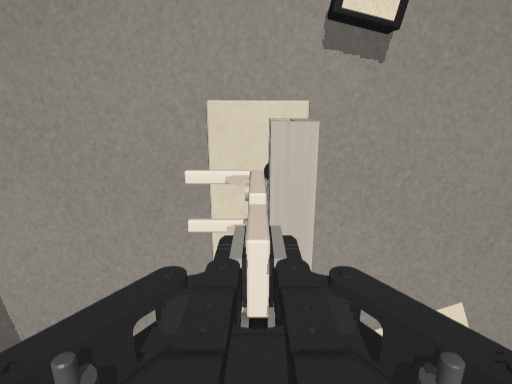

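```bash
python3 -c "
from st import *
im,p=load('w7.png');cv2.imwrite('pics/z8.png',cv2.resize(im[110:260,180:330],None,fx=4,fy=4,interpolation=cv2.INTER_CUBIC))
# rail front edge relative to world
e0,e1,n,r=edge(im,(269.5,125),(271,165),w=3); X0=onz(p,*e0,.245);X1=onz(p,*e1,.245);print(e0,e1,n,r,X0,X1)
for X in (X0,X1): print('front n', X[0]*.9944+X[1]*.106, 'expected', .5829*.9944+.034*.106-.009)
print(onz(p,293,121,.245))
"
```

```text
[268.906  125.0223] [269.1452 165.0696] 19 0.15306744104623973 [0.5734 0.0336 0.245 ] [0.576  0.0128 0.245 ]
front n 0.5737127360266661 expected 0.57423976
front n 0.5741050029945819 expected 0.57423976
[0.5854 0.0369 0.245 ]
```

View pics/z8.png

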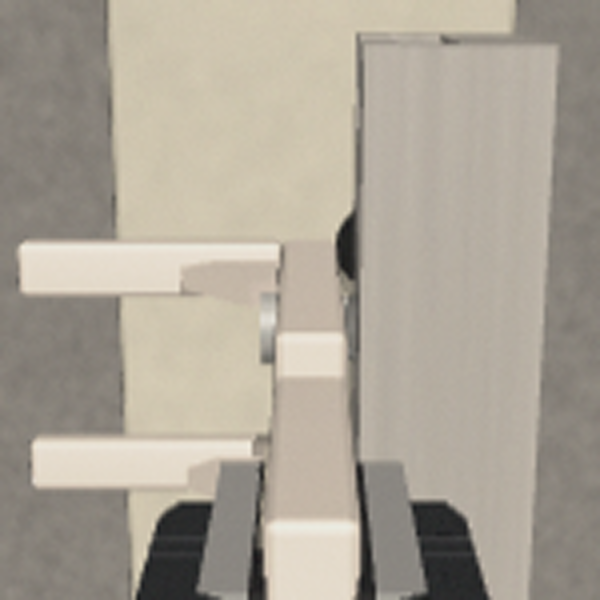

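```bash
python3 -c "
from st import *
_,a=load('scene0.png');_,p=load('w7.png')
X=onz(a,100+589/4,130+487/4,.015);print(X,proj(p,X))
"
```

```text
[ 0.5991 -0.0417  0.015 ] [277.3802 174.8052]
```

The black arc at (267,171) is the collar at the foot of the post. The wrist view puts the rail front within 0.5 mm of my estimate, so both glides are in the rail. I'll slide on toward the stop.

Request:
step_arm([
  [[0.018,-0.1,0,0],[0.014,-0.1,0,0],[0.012,-0.1,0,0],[0.012,-0.1,0,0],[0.01,-0.1,0,0],[0,0,0,0]],
])

```text
t: 13.45
eef_pos: [0.5757, -0.0394, 0.2606]
ee_rot: [[0.994, 0.109, -0.013], [0.109, -0.994, -0.0], [-0.013, -0.001, -1.0]]
ft_force: [0.5, 0.0, -0.2]
gripper_width: 0.0094
```

```bash
python3 -c "
from st import *
rel()
"
```

```text
t 13.45 rel mm x,y,z [  0.0701 -72.1274  -0.0661] yaw 6.247647185364315 tz [-0.0129 -0.0001 -0.9999] F [ 0.5074  0.0293 -0.1719] T [ 0.0066 -0.0418  0.0039] w 0.009370377803102008
```

Request:
step_arm([
  [[0.01,-0.1,0,0],[0.01,-0.1,0,0],[0.01,-0.1,0,0]],
])

```text
t: 13.75
eef_pos: [0.5764, -0.0472, 0.2606]
ee_rot: [[0.994, 0.109, -0.013], [0.109, -0.994, 0.0], [-0.013, -0.001, -1.0]]
ft_force: [-0.1, -0.6, -0.2]
gripper_width: 0.0094
```

Request:
step_arm([
  [[0.01,-0.1,0,0],[0.01,-0.1,0,0]],
])

```text
t: 13.95
eef_pos: [0.5769, -0.0526, 0.2606]
ee_rot: [[0.994, 0.109, -0.013], [0.109, -0.994, 0.0], [-0.013, -0.002, -1.0]]
ft_force: [-0.2, 1.6, 1.5]
gripper_width: 0.0091
```

```bash
python3 -c "
from st import *
rel()
"
```

```text
t 13.95 rel mm x,y,z [ -0.0668 -85.4285  -0.0615] yaw 6.260251152645703 tz [-0.0129  0.0001 -0.9999] F [-0.2218  1.5747  1.4665] T [ 0.3702 -0.0212  0.0076] w 0.009098728132451599
```

There's first contact with the catch at about −85 mm, as predicted, so the plate should be hard on the block near −114 mm. I'll continue in small moves.

Request:
step_arm([
  [[0.01,-0.1,0,0],[0.01,-0.1,0,0]],
])

```text
t: 14.15
eef_pos: [0.5779, -0.0565, 0.2615]
ee_rot: [[0.994, 0.109, -0.012], [0.109, -0.994, 0.003], [-0.011, -0.004, -1.0]]
ft_force: [-0.9, 4.4, 4.1]
gripper_width: 0.0094
```

Request:
step_arm([
  [[0.01,-0.1,0,0],[0.01,-0.1,0,0]],
])

```text
t: 14.35
eef_pos: [0.5783, -0.0602, 0.2617]
ee_rot: [[0.994, 0.11, -0.012], [0.11, -0.994, 0.006], [-0.011, -0.007, -1.0]]
ft_force: [-0.2, 3.9, 1.4]
gripper_width: 0.0094
```

```bash
python3 -c "
from st import *
rel()
"
```

```text
t 14.35 rel mm x,y,z [  0.519  -92.815    1.0171] yaw 6.295910111763945 tz [-0.0117  0.0062 -0.9999] F [-0.1691  3.9349  1.4439] T [0.8357 0.0434 0.1247] w 0.009406043319917694
```

Request:
step_arm([
  [[0.005,-0.1,-0.01,0],[0.005,-0.1,-0.01,0]],
])

```text
t: 14.55
eef_pos: [0.5788, -0.0652, 0.2615]
ee_rot: [[0.994, 0.11, -0.011], [0.11, -0.994, 0.006], [-0.01, -0.008, -1.0]]
ft_force: [0.1, 1.9, 4.0]
gripper_width: 0.009
```

Request:
step_arm([
  [[0.005,-0.1,-0.01,0],[0.005,-0.1,-0.01,0]],
])

```text
t: 14.75
eef_pos: [0.5797, -0.0716, 0.2616]
ee_rot: [[0.994, 0.11, -0.009], [0.11, -0.994, 0.004], [-0.009, -0.005, -1.0]]
ft_force: [0.3, -0.8, 2.7]
gripper_width: 0.0096
```

```bash
python3 -c "
from st import *
rel()
"
```

```text
t 14.75 rel mm x,y,z [   0.7594 -104.4569    0.92  ] yaw 6.321130674926232 tz [-0.0094  0.0043 -0.9999] F [ 0.2797 -0.8334  2.7312] T [-0.0998 -0.0592  0.0201] w 0.00958388049658589
```

Request:
step_arm([
  [[0,-0.08,-0.01,0],[0,-0.08,-0.01,0]],
])

```text
t: 14.95
eef_pos: [0.58, -0.0769, 0.2612]
ee_rot: [[0.994, 0.109, -0.009], [0.109, -0.994, 0.003], [-0.008, -0.004, -1.0]]
ft_force: [0.3, 2.6, -0.1]
gripper_width: 0.0095
```

```bash
python3 -c "
from st import *
rel()
"
```

```text
t 14.95 rel mm x,y,z [   0.6064 -109.7863    0.5577] yaw 6.283787329540186 tz [-0.0086  0.0032 -1.    ] F [ 0.3004  2.6403 -0.0663] T [ 0.5105 -0.0196  0.0199] w 0.009540610816600388
```

Request:
step_arm([
  [[0,-0.06,0,0]],
])

```text
t: 15.05
eef_pos: [0.5798, -0.0783, 0.2607]
ee_rot: [[0.994, 0.109, -0.009], [0.109, -0.994, 0.004], [-0.009, -0.005, -1.0]]
ft_force: [0.5, 3.4, 0.6]
gripper_width: 0.0095
```

Request:
step_arm([
  [[0,-0.06,0,0]],
])

```text
t: 15.15
eef_pos: [0.5796, -0.0787, 0.2604]
ee_rot: [[0.994, 0.109, -0.01], [0.109, -0.994, 0.007], [-0.009, -0.008, -1.0]]
ft_force: [0.9, 8.4, 1.5]
gripper_width: 0.0092
```

```bash
python3 -c "
from st import *
rel()
"
```

```text
t 15.15 rel mm x,y,z [  -0.0496 -111.41     -0.2512] yaw 6.264359781727514 tz [-0.0098  0.0067 -0.9999] F [0.9267 8.4299 1.4708] T [ 1.5551 -0.0962 -0.0099] w 0.009155440741045363
```

Request:
step_arm([
  [[0,-0.04,0.01,0]],
])

```text
t: 15.25
eef_pos: [0.5795, -0.0787, 0.2603]
ee_rot: [[0.994, 0.109, -0.01], [0.109, -0.994, 0.009], [-0.009, -0.01, -1.0]]
ft_force: [1.2, 4.9, 0.2]
gripper_width: 0.0095
```

```bash
python3 -c "
from st import *
tcp,R=rel()
snap('side','d8.png');overlay('d8.png',240,120,80,75,9,'o11.png',tcp,R)
rel()
"
```

```text
t 15.25 rel mm x,y,z [  -0.1901 -111.2496   -0.3771] yaw 6.269810433627914 tz [-0.0103  0.009  -0.9999] F [1.2132 4.8763 0.1666] T [ 0.917  -0.1434  0.0435] w 0.009465404976857586
t 15.3 rel mm x,y,z [  -0.2356 -111.2663   -0.3753] yaw 6.271320286026112 tz [-0.0104  0.009  -0.9999] F [1.1183 4.8413 0.8752] T [ 0.9805 -0.1578 -0.002 ] w 0.009402343053030086
```

View pics/o11.png

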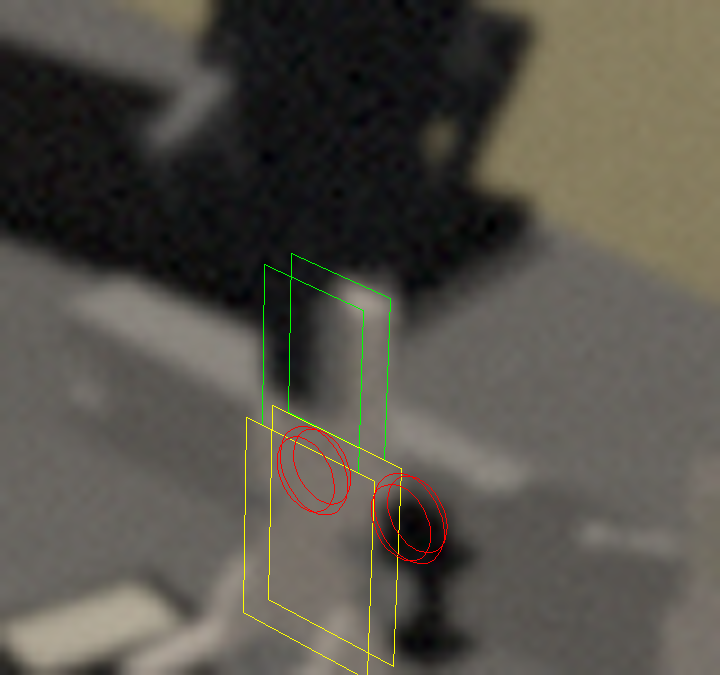

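Request:
step_arm([
  [[0,-0.1,0.01,0]],
])

```text
t: 15.4
eef_pos: [0.5794, -0.079, 0.2603]
ee_rot: [[0.994, 0.109, -0.011], [0.11, -0.994, 0.013], [-0.009, -0.014, -1.0]]
ft_force: [1.7, 10.9, 4.1]
gripper_width: 0.009
```

```bash
python3 -c "
from st import *
tcp,R=rel()
"
```

```text
t 15.4 rel mm x,y,z [  -0.3177 -111.4359   -0.34  ] yaw 6.286917759334584 tz [-0.0106  0.0132 -0.9999] F [ 1.6753 10.8999  4.0834] T [ 2.0217 -0.1835 -0.0197] w 0.009043175062178619
```

It's rigid at −111.4 mm with 11 N, so I'm stopping the push. Next I'll back off gently to feel whether the catch holds.

Request:
step_arm([
  [[0,0.04,0,0],[0,0.04,0,0]],
])

```text
t: 15.6
eef_pos: [0.5793, -0.0774, 0.2601]
ee_rot: [[0.994, 0.11, -0.011], [0.11, -0.994, 0.012], [-0.01, -0.013, -1.0]]
ft_force: [-0.2, -2.5, 2.1]
gripper_width: 0.0095
```

Request:
step_arm([
  [[0,0.04,0,0],[0,0.04,0,0]],
])

```text
t: 15.8
eef_pos: [0.5793, -0.0772, 0.26]
ee_rot: [[0.994, 0.109, -0.011], [0.109, -0.994, 0.009], [-0.01, -0.01, -1.0]]
ft_force: [-0.3, -2.4, -0.1]
gripper_width: 0.0089
```

```bash
python3 -c "
from st import *
tcp,R=rel()
"
```

```text
t 15.8 rel mm x,y,z [  -0.2484 -109.7987   -0.6451] yaw 6.276020198265098 tz [-0.0111  0.0087 -0.9999] F [-0.2752 -2.3565 -0.1002] T [-0.4546  0.0044 -0.0862] w 0.008885034235117434
```

The catch holds: about 1.6 mm back from the block, the tip stays put with −2.4 N pulling outward. I'll relax a little more and let go.

Request:
step_arm([
  [[0.01,0.04,0.01,0],[0,0.03,0,0],[0,-0.01,0,0]],
])

```text
t: 16.1
eef_pos: [0.5794, -0.0771, 0.2603]
ee_rot: [[0.994, 0.109, -0.011], [0.109, -0.994, 0.006], [-0.011, -0.007, -1.0]]
ft_force: [0.4, -0.7, 1.4]
gripper_width: 0.009
```

```bash
python3 -c "
from st import *
tcp,R=rel()
"
```

```text
t 16.1 rel mm x,y,z [  -0.0953 -109.7588   -0.3755] yaw 6.240636632040314 tz [-0.0114  0.0063 -0.9999] F [ 0.3577 -0.7212  1.3638] T [-0.2033 -0.0511 -0.0263] w 0.008975456844092832
```

Request:
step_arm([
  [[0,0,0,0],[0,0,0,0],[0,0,0,0],[0,0,0,0],[0,0,0,0],[0,0,0,0]],
], claw=0.6)

```text
t: 16.7
eef_pos: [0.5785, -0.0749, 0.2592]
ee_rot: [[0.994, 0.109, -0.014], [0.109, -0.994, 0.01], [-0.013, -0.012, -1.0]]
ft_force: [1.1, 0.5, 0.6]
gripper_width: 0.0512
```

Request:
step_arm([
  [[0,0,0.2,0],[0,0,0.4,0],[0,0,0.4,0],[0,0,0.5,0],[0,0,0.5,0],[0,0,0.5,0],[0,0.3,0.5,0],[0,0.5,0.5,0],[0,0.5,0.5,0],[0,0.5,0.3,0],[0,0.5,0,0],[0,0.5,0,0],[0,0.5,0,0],[0,0,0,0],[0,0,0,0]],
])

```text
t: 18.2
eef_pos: [0.5779, 0.0172, 0.3775]
ee_rot: [[0.994, 0.112, -0.012], [0.112, -0.994, 0.011], [-0.011, -0.012, -1.0]]
ft_force: [0.7, -0.1, 0.4]
gripper_width: 0.0516
```

```bash
python3 -c "
from st import *
im,_=snap('side','d9.png');b,_=snap('scene','c9.png')
cv2.imwrite('pics/z9.png',cv2.resize(im[120:290,180:390],None,fx=3.6,fy=3.6,interpolation=cv2.INTER_CUBIC))
cv2.imwrite('pics/z10.png',cv2.resize(b[130:280,100:300],None,fx=4,fy=4,interpolation=cv2.INTER_CUBIC))
rel()
"
```

```text
t 18.3 rel mm x,y,z [  8.4163 -16.1317 116.9307] yaw 6.388557880276236 tz [-0.012   0.0109 -0.9999] F [ 0.6014 -0.6257 -0.0879] T [-0.01  -0.026  0.005] w 0.051012260633562415
```

View pics/z9.png

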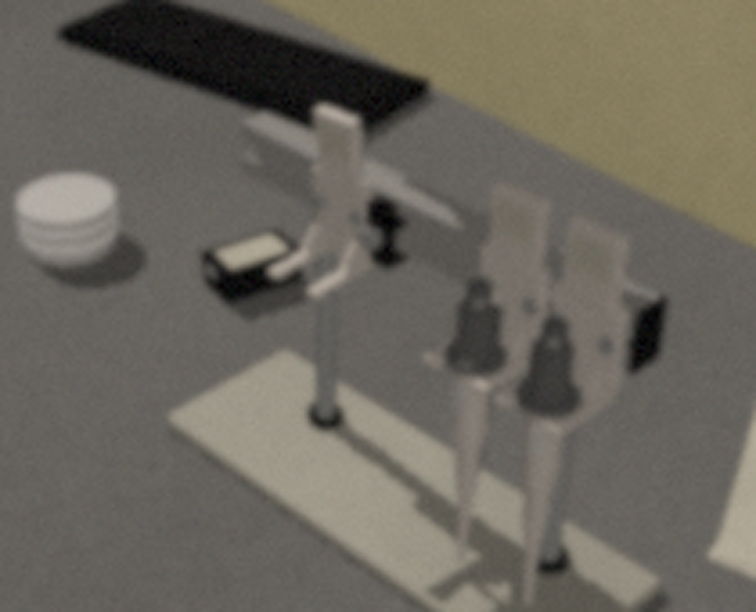

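View pics/z10.png

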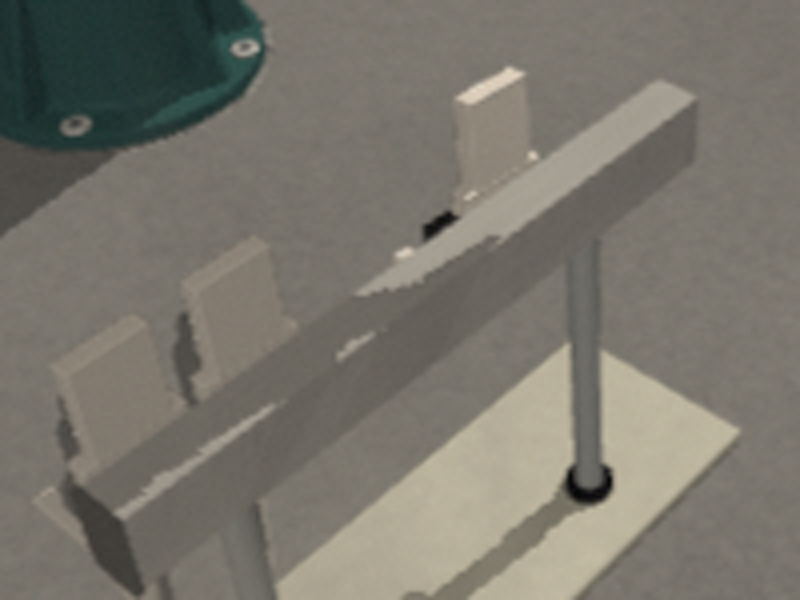

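The hanger hangs upright beside the black stop, and the pipettes, dishes and box stand as before. I'll check its position from the tab top before handing in.

```bash
python3 -c "
from st import *
b,p=load('c9.png')
C=np.mean([onz(p,100+(x+.5)/4-.5,130+(y+.5)/4-.5,.295) for x,y in [(456,98),(508,67),(526,77),(472,108)]],0)
n=np.array([.9944,.106,0]);u=np.array([-.106,.9944,0]); m=np.array([.5829,.034,.225])
print(1e3*(C-m)@n+15.5,1e3*(C-m)@u)
a,_=load('scene0.png');d=cv2.absdiff(a,b).max(2)
# drift of tab over 2 frames
c=read_camera('scene'); print(np.abs(c[140:200,200:240].astype(int)-b[140:200,200:240]).mean())
"
```

```text
-0.0015661304241145757 -108.67647096930803
1.2013888888888888
```

```bash
python3 -c "
from st import *
d8,p=load('d8.png');ims=[load('d9.png')[0]]+[read_camera('side') for _ in range(3)]
d9=np.mean([i.astype(np.float32) for i in ims],0)
tcp=np.array([.5795,-.0787,.2603]);hz=np.array([0,0,1.])
X=np.array([.5795,-.077,.20]);u=np.array([-.106,.9944,0]);print('px/mm along u',proj(p,X+.001*u)-proj(p,X), proj(p,X))
g8=cv2.GaussianBlur(d8.astype(np.float32).mean(2),(0,0),.8);g9=cv2.GaussianBlur(d9.mean(2),(0,0),.8)
cx,cy=proj(p,X).astype(int)
cv2.imwrite('pics/z11.png',cv2.resize(np.hstack([d8[cy-30:cy+25,cx-35:cx+20],d9[cy-30:cy+25,cx-35:cx+20].astype(np.uint8)]),None,fx=7,fy=7,interpolation=cv2.INTER_CUBIC))
cv2.imwrite('pics/d10.png',d9)
"
```

```text
px/mm along u [-0.2885 -0.1508] [274.839  185.0396][ WARN:0@3.355] global loadsave.cpp:1063 imwrite_ Unsupported depth image for selected encoder is fallbacked to CV_8U.
```

View pics/z11.png

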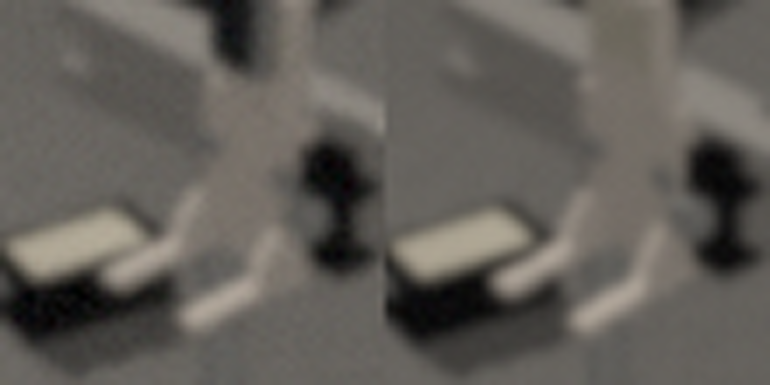

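```bash
python3 -c "
from st import *
d8,p=load('d8.png');d9=cv2.imread('pics/d10.png')
f=lambda i:cv2.GaussianBlur(i.astype(np.float32).mean(2),(0,0),.7)
a,b=f(d8),f(d9)
for nm,(x0,y0,x1,y1) in dict(fork=(252,187,284,204),arm=(262,190,284,204),plate=(268,168,283,190),ref_box=(240,182,254,198),ref_stop=(283,174,294,196)).items():
    W=np.eye(2,3,dtype=np.float32)
    try:
        cc,W=cv2.findTransformECC(a[y0:y1,x0:x1],b,np.float32([[1,0,x0],[0,1,y0]]),cv2.MOTION_TRANSLATION,(3,200,1e-6)); print(nm,cc,W[:,2]-[x0,y0])
    except Exception as e: print(nm,'fail')
"
```

```text
fork 0.9636971409878546 [0.4371 0.6452]
arm 0.9800881719049135 [0.1778 0.7102]
plate 0.94204170389046 [ 0.3712 -0.3798]
ref_box 0.9969776867117438 [ 0.1482 -0.0773]
ref_stop 0.9685424199101804 [0.2296 0.3463]
```

```bash
python3 -c "
from cell import ticket,monitor
print(monitor.state()['t'],ticket.hand_in())"
```

```text
the job is handed in; nothing more can be done
18.5 None
```

I gripped the spare hanger by its tab and entered both glides through the rail's open end, with the fork on the same side as the other hangers. I slid it to the stop, pressed it in, let go and handed the job in at 18.5 s of the 67 s allowed.

**Press:** the leading glide met the catch about 85 mm in and rode over it at about 4 N. The hanger came up hard about 111.4 mm in. The largest wrist force I read while pressing was about 12 N, against the 20 N limit; force was only read at the end of each move.

**Catch:** when I pulled back, it held after 1.6 mm against about 2.4 N. That leaves the buffer pushed in by roughly 4 mm.

**After letting go:**
- In the pictures the hanger hangs upright beside the stop, and the fork has not slid back out. The pipettes, dishes and slide box look unmoved.
- The gripper is clear, more than 0.1 m above the rail.

**Disagreement:** the picture of the tab put the glides about 108.7 mm in, against 109.8 mm from the arm's own position. That is within the picture's error of 1 to 2 mm. If the picture is right, or reads deep by the 1 mm I saw earlier, the buffer is pushed in only about 2 to 3 mm, against the 2 mm needed. I could not see the catch itself, so that it is up rests on the pull-back test.

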